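# Walk the dust-gate shutter home

## Robot

A 6-joint arm with a two-finger parallel gripper is mounted at the origin on a cart in front of the work surface, level with it; the furniture and walls round the work are solid. World frame = base frame: x ahead of the robot, y to its left, z up, the work surface at z = 0. Lengths are in mm, angles in degrees, forces in N, time in s.
With the tool pointing down it reaches from about 300 to 850 mm from the base axis. Payload 4.2 kg.
Tool frame: the origin (TCP) lies at the very end of the fingers, on their centre line; the grasp point (between the pads) lies 19 mm behind it (env.grasp_offset is the distance from the TCP to the grasp point, in mm); z points along the fingers, y is the line along which they close (so a half turn about z gives the same grasp; the last joint's range is limited). The gripper opens to 91 mm and grips with 3 to 60 N. Pads are 32 mm wide; open, the fingers measure 118 mm over their backs; the gripper's body (76 mm by 178 mm) begins 60 mm behind the grasp point.
Start: joints at [-69.901, 18.312, 89.639, -0, 72.044, -1.146], TCP at [208.362, -535.937, 213.976] pointing down, gripper open.
Joint ranges: [-177.97, 177.97], [-48.28, 115.42], [12.27, 149.76], [-77.06, 257.06], [2.81, 150.46], [-146.56, 146.56]. Speed limits (degrees/s): [147.25, 147.25, 180, 180, 180, 180].

## Interface

Orientations are given as [roll, pitch, yaw] about the fixed x, y, z axes, in that order (R = Rz(yaw) Ry(pitch) Rx(roll)).
In Python, from workcell import env gives the robot as it stands. The module is installed in compiled form; this text tells all that it offers.
- The arm moves only by the tool send_rows, never from a script. Its argument "motion" is a list of rows, each an object of numbers: "tx", "ty", "tz": the shift along the tool's x, y, z in units of 500 mm (1.0 is 500 mm); "rx", "ry", "rz": the turn, a rotation vector about the tool's x, y, z in units of 30 degrees (1.0 is 30 degrees); "gripper": the closure, from -1 (fully open) to 1 (shut). In form: [{"tx": .., "ty": .., "tz": .., "rx": .., "ry": .., "rz": .., "gripper": ..}, ...]. A call has 1 to 12 rows; each row shifts and turns the commanded pose from where the row before left it, along the tool's axes as they then stand; what a row does not reach is not made up. A row lasts 1/8 s, in which the tool goes at most 62.5 mm and 10.7 degrees, less where a joint would pass 70% of its speed; a pose out of reach is approached as far as the arm can. A call with a number of a shift or a turn outside -1 to 1 is refused whole. A call with a gripper value outside its range is refused whole. The fingers move at their own pace and stop on an object; "grip_force" is the grip in N (left out, the last holds). Time passes only in rows, so rows that do not move let the fingers close. It gives the time, the measured TCP pose, the force, the opening and the grip force at its end, in the units of the state.
- env.state(): the state, without advancing time (a new reading comes with each control period).
- env.grab_frame(name): name is "side" or "top" or "wrist"; returns a dict with "frame" (384x512x3 uint8, red, green, blue), "vertical_fov" (degrees; the focal length in pixels is half the picture's height over the tangent of half this angle, whatever the lens; pixels are square), "cx", "cy" (the principal point, pixels), "k1" (the pictures are not rectified: a ray, as slopes to the right and down, at radius r is drawn at 1 + k1 r^2 times it, then the intrinsics apply), "rvec" (rotation vector, rad) and "tvec" (3), from world to camera coordinates, as OpenCV has them; the wrist camera has in their place "T_tool_cam" (4x4, takes a point from camera to tool coordinates, whose origin is the TCP and whose axes are the flange's). Camera axes: x right, y down, z forward; pixel columns grow to the right and rows downward; lengths in mm; the calibration is good to about 2 mm. A picture is of the moment at which its call begins: read the wrist's pose just before it. There is no depth.
- env.job_done(): hands the job in; it is judged then, once.
The state is a dict: "time_s": time; "qpos": joint angles; "qvel": joint speeds; "effort": joint torques, N m; "ee_pos": TCP position; "ee_rot": TCP orientation; "force": force on the tool from outside, world axes, zero at the start; "torque": the same for the moment, N m; "gripper_width": finger opening in mm; "gripper_force": force on a finger pad.
Only numpy, scipy, OpenCV 4.12 (cv2) and the standard library are available. Lean on these libraries where they do the work, as an engineer would, in place of code of your own. Each camera call takes 0.05 s, during which the arm holds its last target. There are 200 camera calls.

## Task

Close the dust-extraction gate: pull the red-knobbed plunger up to free the yellow shutter, then work the shutter along its sticky track to the far end by moving its left and right pegs in turn, a little each, so that it does not rack; if one end binds, ease off and push the other rather than forcing it. Bring it square against the hidden rubber end stop, press it there with about 16 N (never over 20 N) for half a second, and leave it there with the plunger up.

Things in the scene. Friction and masses are not known exactly. Their poses are not given: they have to be found in the camera images.
- gate: Grey gate housing fixed to the table, x -113 to +106 mm, 338 mm in y, flat cover top at 22 mm. Origin on its underside; x is the closing direction (roughly away from the robot), y left, z up. Cover slots 40 mm wide at y = +-115 mm let the pegs through. The track leaves 3.5 mm side play: the shutter can skew to about 0.057 rad (one peg 13 mm ahead of the other), then binds.
- shutter: Yellow plate under the cover, 70 mm in x (along the track), 300 mm in y, about 0.75 kg; origin under its middle, 6 mm over the table. Starts at about x = -12 mm in the gate's frame; home is x = +27 to +51 mm. Sliding one end takes 1 to 6 N and leaves the other end almost where it was. Much over 10 N short of x = 25 mm means that it is racked.
- left_peg (a point): Left peg of the shutter, an upright steel pin with a black top, 16 mm in diameter, its top 46 mm over the table, 24 mm above the gate's cover. The point lies on its axis, 34 mm over the table, at y = +115 mm, x = 0 on the shutter.
- right_peg (a point): Right peg, the same, at y = -115 mm on the shutter.
- plunger_knob (a point): Middle of the plunger's red round knob, 22 mm in diameter, 22 mm tall, upright, at x = -75 mm, y = 0 in the gate's frame, 40 mm over the table when down. Its pin stands in a loop behind the shutter and holds the shutter back until the knob is pulled up.
- plunger (a joint): Height by which the plunger is pulled up, m: 0 down (locked) to 0.016 (stop). The shutter is free above 0.010. It takes about 5 N and stays where it is left.
- end_stop: Bracket of the end stop under the cover, at x = +95 mm in the gate's frame. It carries a rubber bar as wide as the shutter, set by a hidden screw: its face lies 9 to 33 mm before this point (towards -x), different each time, so the shutter's home is found by feel. The rubber gives about 1 mm for 8 N.

How it is judged:
By the outcome, as a careful person would: the job done as asked, in the order asked, and still so for the second after the job is handed in, with the robot touching nothing.
It also fails if it takes over 67 s, if anything falls off the work surface, if the arm or the gripper's body presses on something with over 40 N, if the wrist force passes 120 N, or if a joint passes its speed limit or range.

## Working session

There is one attempt and no reset: what is moved stays moved. The work goes in short steps, Python scripts to look and compute and a tool call to move; the robot and the scene stay as the last step left them, time stands still between calls to the robot, and variables do not carry over. Pictures are saved under pics/ and viewed, at most 10 in all, crops included, and the job is handed in when it is done.

Besides the shell and the picture viewer there is one more tool, called by a JSON object that holds its "api" and its "payload". send_rows: Moves the arm, as the interface text tells. Shifts and turns lie within -1 to 1; 1 stands for 500 mm of shift or 30 degrees of turn. Its arguments: {"type":"object","properties":{"motion":{"type":"array"},"grip_force":{"type":"number"}},"required":["motion"]}

```bash
mkdir -p pics
cat > h.py <<'E'
import numpy as np, cv2, pickle
from workcell import env
from scipy.spatial.transform import Rotation as R
def grab(n,tag):
    s=env.state(); f=env.grab_frame(n); f['s']=s
    pickle.dump(f,open(f'pics/{tag}.pkl','wb'))
    cv2.imwrite(f'pics/{tag}.png',cv2.cvtColor(f['frame'],cv2.COLOR_RGB2BGR)); return f
def load(t): return pickle.load(open(f'pics/{t}.pkl','rb'))
def ray(f,u,v):
    h=f['frame'].shape[0]; F=h/2/np.tan(np.radians(f['vertical_fov'])/2)
    K=np.array([[F,0,f['cx']],[0,F,f['cy']],[0,0,1]]); 
    d=cv2.undistortPoints(np.array([[[u,v]]],float),K,np.array([f['k1'],0,0,0.]))[0,0]
    d=np.array([d[0],d[1],1.])
    if 'rvec' in f:
        M=cv2.Rodrigues(np.array(f['rvec'],float))[0]; t=np.array(f['tvec'],float).ravel()
        return -M.T@t, M.T@d
    T=np.array(f['T_tool_cam']); s=f['s']; W=R.from_euler('xyz',s['ee_rot'],degrees=True).as_matrix()
    return W@T[:3,3]+np.array(s['ee_pos']), W@T[:3,:3]@d
def tri(obs):
    A=np.zeros((3,3));b=np.zeros(3)
    for o,d in obs:
        d=d/np.linalg.norm(d);P=np.eye(3)-np.outer(d,d);A+=P;b+=P@o
    p=np.linalg.solve(A,b); return p,[np.linalg.norm(np.cross(p-o,d/np.linalg.norm(d))) for o,d in obs]
def onz(o,d,z): return o+d*(z-o[2])/d[2]
E
python3 - <<'E'
from h import *
a=grab('side','side0');b=grab('top','top0')
for f in(a,b):print(f['vertical_fov'],f['cx'],f['cy'],f['k1'],ray(f,256,192))
s=env.state();print(s['ee_pos'],s['ee_rot'],s['force'],s['time_s'])
cv2.imwrite('pics/both.png',np.vstack([cv2.resize(cv2.cvtColor(x['frame'],4),(400,300)) for x in (a,b)]))
E
```

```text
52.34262466084235 266.9641133720499 181.79428228362622 -0.022459651605966996 (array([292.19566913, 704.79233794, 589.70550054]), array([ 0.26429288, -0.70034005, -0.66418606]))
52.11110581887807 256.62608808655955 186.97398039895103 -0.024982188129210953 (array([387.94845442,  56.23903666, 895.20112737]), array([ 0.12807556,  0.00156076, -0.99184705]))
[ 208.18337656 -535.50879917  213.19647531] [-1.79908307e+02 -1.22238943e-03  2.12439936e+01] [ 0.58767396  0.25614587 -0.38739896] 0.1
```

View pics/both.png

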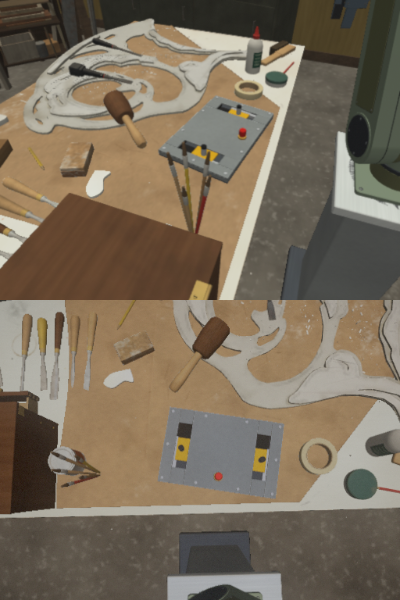

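Overview: in the top view the gate sits around (220,450) of the stack, with the red knob at its near edge and both pegs in the slots. A mallet, a brush cup and a tape roll stand nearby. Next I enlarge both.

Run:
```python
from h import *
a=load('side0');b=load('top0')
c=cv2.cvtColor(a['frame'],4)[110:250,190:360];d=cv2.cvtColor(b['frame'],4)[130:260,195:370]
c=cv2.resize(c,None,fx=4,fy=4,interpolation=2);d=cv2.resize(d,None,fx=4,fy=4,interpolation=2)
cv2.imwrite('pics/c.png',c);cv2.imwrite('pics/d.png',d);print(c.shape,d.shape)
```

```text
(560, 680, 3) (520, 700, 3)
```

View pics/c.png

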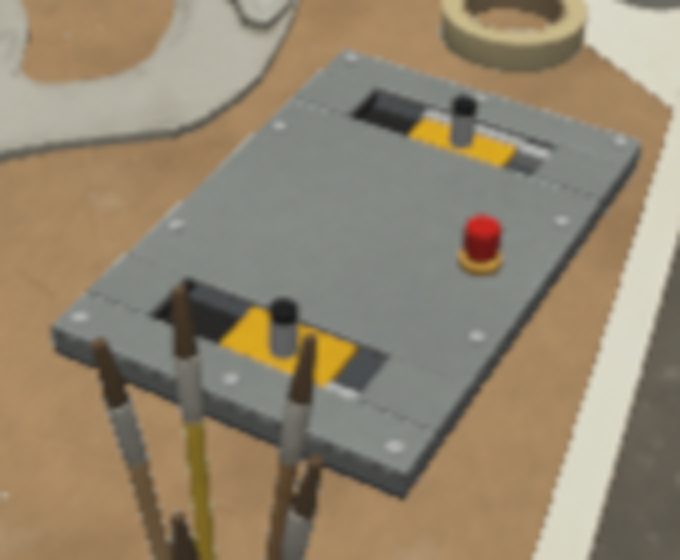

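View pics/d.png

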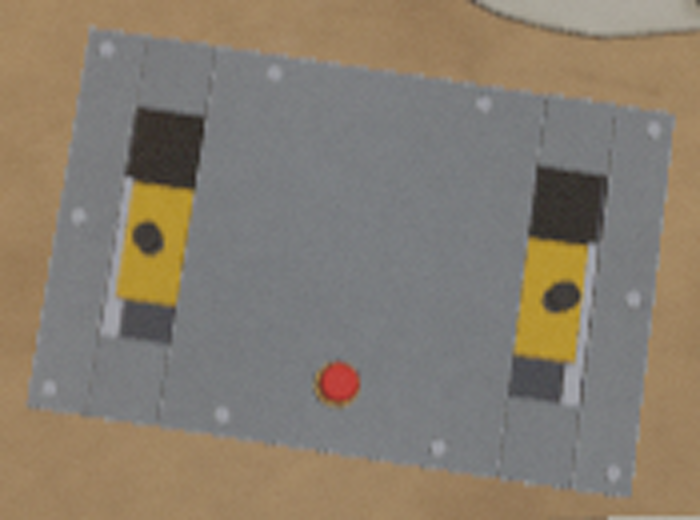

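Crops: in the side crop the left peg top is at (284,308), the right peg top at (463,103) and the knob at (483,226) on its top. In the top crop the pegs are at (146,236) and (565,296), the knob top at (340,381), and the cover corners are clear.

Run:
```python
from h import *
a=load('side0');b=load('top0')
A=lambda u,v:ray(a,u/4+190-.4,v/4+110-.4)
B=lambda u,v:ray(b,u/4+195-.4,v/4+130-.4)
for n,p,q in [('lp',(284,306),(145,236)),('rp',(463,102),(566,295)),('knobtop',(483,226),(340,381))]:
    print(n,tri([A(*p),B(*q)]))
P=[]
for n,p,q,l in [('FL',(52,330),(92,28),(106,169)),('FR',(345,52),(673,115),(106,-169)),('NR',(638,148),(632,496),(-113,-169)),('NL',(403,484),(28,408),(-113,169))]:
    x,e=tri([A(*p),B(*q)]);z=onz(*B(*q),22);print(n,x.round(1),np.round(e,1),z.round(1),onz(*A(*p),22).round(1));P.append((l,x[:2]))
L=np.array([p[0] for p in P],float);W=np.array([p[1] for p in P])
lc,wc=L.mean(0),W.mean(0);a_=L-lc;w=W-wc
th=np.arctan2((a_[:,0]*w[:,1]-a_[:,1]*w[:,0]).sum(),(a_*w).sum())
Rm=np.array([[np.cos(th),-np.sin(th)],[np.sin(th),np.cos(th)]]);o=wc-Rm@lc
print('gate',o,np.degrees(th),(w-a_@Rm.T).round(1))
for l in [(-75,0),(-12,115),(-12,-115),(95,0)]:print(l,o+Rm@l)
```

```text
lp (array([505.88092279, 112.07561068,  47.59272479]), [np.float64(0.45455453848173216), np.float64(0.45455453848173544)])
rp (array([ 468.1974917 , -115.79610971,   45.52964039]), [np.float64(0.053228628748003215), np.float64(0.053228628748098146)])
knobtop (array([424.02837289,   8.63246405,  48.80261315]), [np.float64(0.7545630036116372), np.float64(0.7545630036117691)])
FL [631.2 142.4  17. ] [1.1 1.1] [630.9 142.2  22. ] [627.  147.3  22. ]
FR [ 571.1 -188.2   18.5] [0.9 0.9] [ 571.3 -187.1   22. ] [ 568.4 -182.7   22. ]
NR [ 358.4 -153.    13.2] [0.1 0.1] [ 358.7 -150.9   22. ] [ 357.5 -139.9   22. ]
NL [416.1 181.6  13.2] [0.2 0.2] [415.6 180.3  22. ] [414.4 189.6  22. ]
gate [497.65123401  -4.91846522] -9.990854641530623 [[-0.2 -0.8]
 [-1.6  1.6]
 [ 1.4 -1.2]
 [ 0.4  0.4]]
(-75, 0) [423.78857469   8.09335856]
(-12, 115) [505.78467165 110.41950421]
(-12, -115) [ 465.88174539 -116.09265104]
(95, 0) [591.21060248 -21.40010868]
```

{"api": "send_rows", "payload": {"motion": [{"tx": 0.0663,"ty": -0.0714,"gripper": -1},{"tx": 0.0663,"ty": -0.0714,"gripper": -1},{"tx": 0.0663,"ty": -0.0714,"gripper": -1},{"tx": 0.0663,"ty": -0.0714,"gripper": -1},{"tx": 0.0663,"ty": -0.0714,"gripper": -1},{"tx": 0.0663,"ty": -0.0714,"gripper": -1},{"tx": 0.0663,"ty": -0.0714,"gripper": -1},{"tx": 0.0663,"ty": -0.0714,"gripper": -1},{"tx": 0.0663,"ty": -0.0714,"gripper": -1},{"tx": 0.0663,"ty": -0.0714,"gripper": -1},{"tx": 0.0663,"ty": -0.0714,"gripper": -1},{"tx": 0.0663,"ty": -0.0714,"gripper": -1}]}}

```text
invalid input at $.motion[0]: expected keys tx, ty, tz, rx, ry, rz, gripper
```

{"api": "send_rows", "payload": {"motion": [{"rz": 0.26,"gripper": -1},{"rz": 0.26,"gripper": -1},{"rz": 0.26,"gripper": -1},{"rz": 0.26,"gripper": -1},{"tz": 0.1,"gripper": -1},{"tz": 0.1,"gripper": -1},{"gripper": -1},{"gripper": -1}]}}

```text
invalid input at $.motion[0]: expected keys tx, ty, tz, rx, ry, rz, gripper
```

All keys needed.

{"api": "send_rows", "payload": {"motion": [{"tx": 0.0663,"ty": -0.0714,"tz": 0,"rx": 0,"ry": 0,"rz": 0,"gripper": -1},{"tx": 0.0663,"ty": -0.0714,"tz": 0,"rx": 0,"ry": 0,"rz": 0,"gripper": -1},{"tx": 0.0663,"ty": -0.0714,"tz": 0,"rx": 0,"ry": 0,"rz": 0,"gripper": -1},{"tx": 0.0663,"ty": -0.0714,"tz": 0,"rx": 0,"ry": 0,"rz": 0,"gripper": -1},{"tx": 0.0663,"ty": -0.0714,"tz": 0,"rx": 0,"ry": 0,"rz": 0,"gripper": -1},{"tx": 0.0663,"ty": -0.0714,"tz": 0,"rx": 0,"ry": 0,"rz": 0,"gripper": -1},{"tx": 0.0663,"ty": -0.0714,"tz": 0,"rx": 0,"ry": 0,"rz": 0,"gripper": -1},{"tx": 0.0663,"ty": -0.0714,"tz": 0,"rx": 0,"ry": 0,"rz": 0,"gripper": -1},{"tx": 0.0663,"ty": -0.0714,"tz": 0,"rx": 0,"ry": 0,"rz": 0,"gripper": -1},{"tx": 0.0663,"ty": -0.0714,"tz": 0,"rx": 0,"ry": 0,"rz": 0,"gripper": -1},{"tx": 0.0663,"ty": -0.0714,"tz": 0,"rx": 0,"ry": 0,"rz": 0,"gripper": -1},{"tx": 0.0663,"ty": -0.0714,"tz": 0,"rx": 0,"ry": 0,"rz": 0,"gripper": -1}]}}

```text
time_s: 1.6
ee_pos: [424.0, 9.1, 213.8]
ee_rot: [180.0, 0.0, 21.3]
force: [0.7, -1.2, 0.1]
gripper_width: 91.0
gripper_force: 0.0
```

{"api": "send_rows", "payload": {"motion": [{"tx": 0,"ty": 0,"tz": 0,"rx": 0,"ry": 0,"rz": 0.26,"gripper": -1},{"tx": 0,"ty": 0,"tz": 0,"rx": 0,"ry": 0,"rz": 0.26,"gripper": -1},{"tx": 0,"ty": 0,"tz": 0.1,"rx": 0,"ry": 0,"rz": 0.26,"gripper": -1},{"tx": 0,"ty": 0,"tz": 0.1,"rx": 0,"ry": 0,"rz": 0.26,"gripper": -1},{"tx": 0,"ty": 0,"tz": 0,"rx": 0,"ry": 0,"rz": 0,"gripper": -1},{"tx": 0,"ty": 0,"tz": 0,"rx": 0,"ry": 0,"rz": 0,"gripper": -1}]}}

```text
time_s: 2.35
ee_pos: [425.1, 7.4, 115.3]
ee_rot: [-180.0, -0.1, -9.8]
force: [0.0, -0.6, 0.3]
gripper_width: 91.0
gripper_force: 0.0
```

Run:
```python
from h import *
f=grab('wrist','w1');s=f['s'];print(s['ee_pos'],s['ee_rot'],s['force'],s['time_s'],f['T_tool_cam'])
```

```text
[425.11603459   7.44913085 115.2648692 ] [-1.79984320e+02 -1.28675739e-01 -9.84926184e+00] [ 0.02793458 -0.62500053  0.33788996] 2.35 [[ 1.16621021e-04 -9.62273118e-01 -2.72085341e-01  7.68122682e+01]
 [ 9.99999940e-01  2.31590746e-05  3.46713493e-04 -8.79430083e-01]
 [-3.27331829e-04 -2.72085365e-01  9.62273063e-01 -1.70144063e+02]
 [ 0.00000000e+00  0.00000000e+00  0.00000000e+00  1.00000000e+00]]
```

View pics/w1.png

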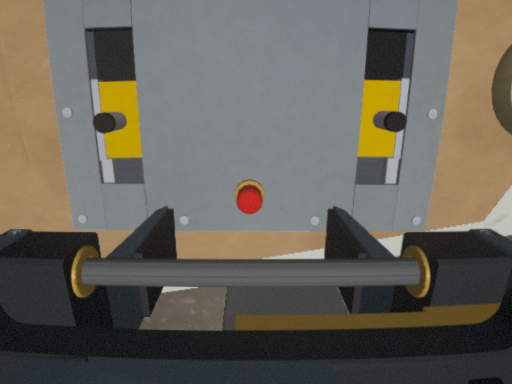

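Wrist view: the knob top is at about (249,207), the left peg top at (104,123), the right peg top at (397,121), and the gate looks square to the tool.

Run:
```python
from h import *
f=load('w1')
b=load('top0');a=load('side0')
A=lambda u,v:ray(a,u/4+190-.4,v/4+110-.4)
B=lambda u,v:ray(b,u/4+195-.4,v/4+130-.4)
for n,uv,z,p,q in[('k',(249,206),51,(483,226),(340,381)),('lp',(104,123),46,(284,306),(145,236)),('rp',(397,121),46,(463,102),(566,295))]:
    w=ray(f,*uv);print(n,onz(*w,z).round(1),[np.round(x,1) for x in tri([w,A(*p),B(*q)])])
# screw rows for yaw
print([onz(*ray(f,*p),22).round(1) for p in[(67,113),(432,114),(82,219),(416,220)]])
```

```text
k [420.7  10.   51. ] [array([422.8,   9.7,  51. ]), array([2.1, 1. , 2. ])]
lp [505.5 110.2  46. ] [array([506. , 111.1,  46.2]), array([1. , 0.4, 1.3])]
rp [ 467.9 -115.4   46. ] [array([ 468.1, -115.7,   45.7]), array([0.2, 0.1, 0.1])]
[array([520.5, 151.9,  22. ]), array([ 465.8, -157.9,   22. ]), array([424.5, 169.1,  22. ]), array([ 369.8, -140.7,   22. ])]
```

{"api": "send_rows", "payload": {"motion": [{"tx": -0.005,"ty": -0.0024,"tz": 0.08,"rx": 0,"ry": 0,"rz": 0,"gripper": -1},{"tx": 0,"ty": 0,"tz": 0.07,"rx": 0,"ry": 0,"rz": 0,"gripper": -1},{"tx": 0,"ty": 0,"tz": 0.026,"rx": 0,"ry": 0,"rz": 0,"gripper": 0},{"tx": 0,"ty": 0,"tz": 0,"rx": 0,"ry": 0,"rz": 0,"gripper": 0.7},{"tx": 0,"ty": 0,"tz": 0,"rx": 0,"ry": 0,"rz": 0,"gripper": 0.7},{"tx": 0,"ty": 0,"tz": 0,"rx": 0,"ry": 0,"rz": 0,"gripper": 0.7},{"tx": 0,"ty": 0,"tz": 0,"rx": 0,"ry": 0,"rz": 0,"gripper": 0.7},{"tx": 0,"ty": 0,"tz": 0,"rx": 0,"ry": 0,"rz": 0,"gripper": 0.7}], "grip_force": 25}}

```text
time_s: 3.4
ee_pos: [421.8, 9.1, 26.2]
ee_rot: [-180.0, -0.0, -10.0]
force: [-0.7, -0.1, 0.3]
gripper_width: 34.2
gripper_force: 0.0
```

{"api": "send_rows", "payload": {"motion": [{"tx": 0,"ty": 0,"tz": 0,"rx": 0,"ry": 0,"rz": 0,"gripper": 1},{"tx": 0,"ty": 0,"tz": 0,"rx": 0,"ry": 0,"rz": 0,"gripper": 1},{"tx": 0,"ty": 0,"tz": 0,"rx": 0,"ry": 0,"rz": 0,"gripper": 1}]}}

```text
time_s: 3.78
ee_pos: [421.7, 9.0, 26.0]
ee_rot: [180.0, -0.0, -9.9]
force: [-1.1, -0.5, 2.3]
gripper_width: 23.1
gripper_force: 25.0
```

{"api": "send_rows", "payload": {"motion": [{"tx": 0,"ty": 0,"tz": -0.008,"rx": 0,"ry": 0,"rz": 0,"gripper": 1},{"tx": 0,"ty": 0,"tz": -0.008,"rx": 0,"ry": 0,"rz": 0,"gripper": 1},{"tx": 0,"ty": 0,"tz": -0.008,"rx": 0,"ry": 0,"rz": 0,"gripper": 1},{"tx": 0,"ty": 0,"tz": -0.006,"rx": 0,"ry": 0,"rz": 0,"gripper": 1},{"tx": 0,"ty": 0,"tz": 0,"rx": 0,"ry": 0,"rz": 0,"gripper": 1}]}}

```text
time_s: 4.4
ee_pos: [421.4, 9.0, 41.5]
ee_rot: [180.0, 0.0, -10.0]
force: [-2.4, -1.6, 2.5]
gripper_width: 20.8
gripper_force: 25.0
```

{"api": "send_rows", "payload": {"motion": [{"tx": 0,"ty": 0,"tz": 0,"rx": 0,"ry": 0,"rz": 0,"gripper": 0},{"tx": 0,"ty": 0,"tz": 0,"rx": 0,"ry": 0,"rz": 0,"gripper": 0},{"tx": 0,"ty": 0,"tz": 0,"rx": 0,"ry": 0,"rz": 0,"gripper": 0},{"tx": 0,"ty": 0,"tz": -0.05,"rx": 0,"ry": 0,"rz": 0,"gripper": 0},{"tx": 0,"ty": 0,"tz": -0.06,"rx": 0,"ry": 0,"rz": 0,"gripper": 0},{"tx": 0,"ty": 0,"tz": 0,"rx": 0,"ry": 0,"rz": 0,"gripper": 1}]}}

```text
time_s: 5.15
ee_pos: [423.4, 9.1, 97.6]
ee_rot: [-179.9, -0.3, -10.0]
force: [0.1, -0.1, -0.7]
gripper_width: 38.3
gripper_force: 0.0
```

Run:
```python
from h import *
s=grab('side','s2');w=grab('wrist','w2');print(w['s']['ee_pos'],w['s']['gripper_width'])
c=cv2.resize(cv2.cvtColor(s['frame'],4)[110:250,190:360],None,fx=3,fy=3,interpolation=2)
d=cv2.resize(cv2.cvtColor(w['frame'],4),(283,210));c=np.hstack([c,np.zeros((420,283,3),np.uint8)]);c[:210,510:]=d
cv2.imwrite('pics/s2c.png',c)
```

```text
[422.17951455   9.13608193  96.40534774] 34.41551796858685
```

View pics/s2c.png

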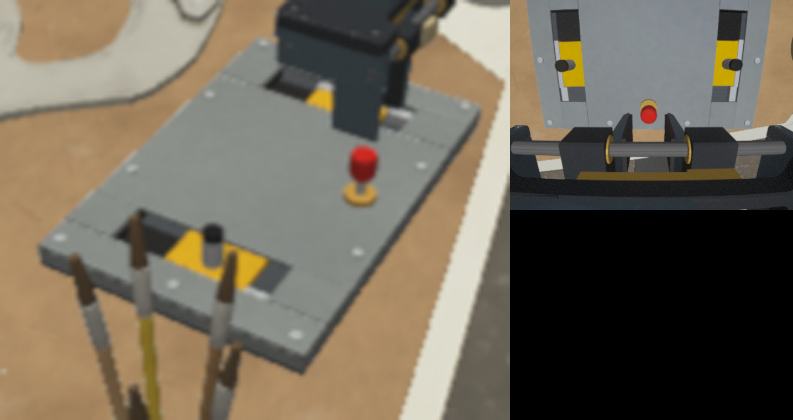

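The knob is up, with its stem showing under it at about (362,187), and the pegs are unmoved. Next the closed fingers go behind the left peg.

{"api": "send_rows", "payload": {"motion": [{"tx": 0.018,"ty": -0.0575,"tz": 0,"rx": 0,"ry": 0,"rz": 0,"gripper": 1},{"tx": 0.018,"ty": -0.0575,"tz": 0,"rx": 0,"ry": 0,"rz": 0,"gripper": 1},{"tx": 0.018,"ty": -0.0575,"tz": 0,"rx": 0,"ry": 0,"rz": 0,"gripper": 1},{"tx": 0.018,"ty": -0.0575,"tz": 0,"rx": 0,"ry": 0,"rz": 0,"gripper": 1},{"tx": 0,"ty": 0,"tz": 0.06,"rx": 0,"ry": 0,"rz": 0,"gripper": 1},{"tx": 0,"ty": 0,"tz": 0.05,"rx": 0,"ry": 0,"rz": 0,"gripper": 1},{"tx": 0,"ty": 0,"tz": 0.023,"rx": 0,"ry": 0,"rz": 0,"gripper": 1},{"tx": 0,"ty": 0,"tz": 0,"rx": 0,"ry": 0,"rz": 0,"gripper": 1}]}}

```text
time_s: 6.25
ee_pos: [476.1, 115.9, 28.3]
ee_rot: [179.9, 0.1, -10.0]
force: [0.2, -0.2, -0.8]
gripper_width: 0.4
gripper_force: 0.0
```

{"api": "send_rows", "payload": {"motion": [{"tx": 0.008,"ty": 0,"tz": 0,"rx": 0,"ry": 0,"rz": 0,"gripper": 1},{"tx": 0.004,"ty": 0,"tz": 0,"rx": 0,"ry": 0,"rz": 0,"gripper": 1},{"tx": 0.004,"ty": 0,"tz": 0,"rx": 0,"ry": 0,"rz": 0,"gripper": 1},{"tx": 0.004,"ty": 0,"tz": 0,"rx": 0,"ry": 0,"rz": 0,"gripper": 1},{"tx": 0.002,"ty": 0,"tz": 0,"rx": 0,"ry": 0,"rz": 0,"gripper": 1}]}}

```text
time_s: 6.88
ee_pos: [487.8, 114.2, 29.5]
ee_rot: [180.0, 0.0, -10.0]
force: [-3.3, 0.2, 0.8]
gripper_width: 0.6
gripper_force: 1.3
```

{"api": "send_rows", "payload": {"motion": [{"tx": -0.014,"ty": 0,"tz": 0,"rx": 0,"ry": 0,"rz": 0,"gripper": 1},{"tx": 0,"ty": 0.092,"tz": 0,"rx": 0,"ry": 0,"rz": 0,"gripper": 1},{"tx": 0,"ty": 0.092,"tz": 0,"rx": 0,"ry": 0,"rz": 0,"gripper": 1},{"tx": 0,"ty": 0.092,"tz": 0,"rx": 0,"ry": 0,"rz": 0,"gripper": 1},{"tx": 0,"ty": 0.092,"tz": 0,"rx": 0,"ry": 0,"rz": 0,"gripper": 1},{"tx": 0,"ty": 0.091,"tz": 0,"rx": 0,"ry": 0,"rz": 0,"gripper": 1},{"tx": 0,"ty": 0,"tz": 0,"rx": 0,"ry": 0,"rz": 0,"gripper": 1}]}}

```text
time_s: 7.75
ee_pos: [441.3, -112.8, 29.7]
ee_rot: [180.0, -0.1, -10.2]
force: [0.0, -0.4, 0.1]
gripper_width: 0.1
gripper_force: 0.0
```

{"api": "send_rows", "payload": {"motion": [{"tx": 0.006,"ty": 0,"tz": 0,"rx": 0,"ry": 0,"rz": 0,"gripper": 1},{"tx": 0.006,"ty": 0,"tz": 0,"rx": 0,"ry": 0,"rz": 0,"gripper": 1},{"tx": 0.006,"ty": 0,"tz": 0,"rx": 0,"ry": 0,"rz": 0,"gripper": 1},{"tx": 0.004,"ty": 0,"tz": 0,"rx": 0,"ry": 0,"rz": 0,"gripper": 1}]}}

```text
time_s: 8.25
ee_pos: [452.1, -111.8, 29.3]
ee_rot: [-180.0, 0.0, -9.9]
force: [-1.3, 0.3, -0.0]
gripper_width: 0.9
gripper_force: 0.9
```

{"api": "send_rows", "payload": {"motion": [{"tx": -0.014,"ty": 0,"tz": 0,"rx": 0,"ry": 0,"rz": 0,"gripper": 1},{"tx": 0,"ty": -0.092,"tz": 0,"rx": 0,"ry": 0,"rz": 0,"gripper": 1},{"tx": 0,"ty": -0.092,"tz": 0,"rx": 0,"ry": 0,"rz": 0,"gripper": 1},{"tx": 0,"ty": -0.092,"tz": 0,"rx": 0,"ry": 0,"rz": 0,"gripper": 1},{"tx": 0,"ty": -0.092,"tz": 0,"rx": 0,"ry": 0,"rz": 0,"gripper": 1},{"tx": 0,"ty": -0.091,"tz": 0.002,"rx": 0,"ry": 0,"rz": 0,"gripper": 1},{"tx": 0,"ty": 0,"tz": 0,"rx": 0,"ry": 0,"rz": 0,"gripper": 1},{"tx": 0.006,"ty": 0,"tz": 0,"rx": 0,"ry": 0,"rz": 0,"gripper": 1},{"tx": 0.006,"ty": 0,"tz": 0,"rx": 0,"ry": 0,"rz": 0,"gripper": 1},{"tx": 0.006,"ty": 0,"tz": 0,"rx": 0,"ry": 0,"rz": 0,"gripper": 1},{"tx": 0.006,"ty": 0,"tz": 0,"rx": 0,"ry": 0,"rz": 0,"gripper": 1},{"tx": 0.005,"ty": 0,"tz": 0,"rx": 0,"ry": 0,"rz": 0,"gripper": 1}]}}

```text
time_s: 9.75
ee_pos: [499.2, 111.8, 28.3]
ee_rot: [180.0, 0.0, -10.0]
force: [-1.5, 0.5, -0.3]
gripper_width: 0.6
gripper_force: 0.9
```

{"api": "send_rows", "payload": {"motion": [{"tx": -0.022,"ty": 0,"tz": 0,"rx": 0,"ry": 0,"rz": 0,"gripper": 1},{"tx": 0,"ty": 0.092,"tz": 0,"rx": 0,"ry": 0,"rz": 0,"gripper": 1},{"tx": 0,"ty": 0.092,"tz": 0,"rx": 0,"ry": 0,"rz": 0,"gripper": 1},{"tx": 0,"ty": 0.092,"tz": 0,"rx": 0,"ry": 0,"rz": 0,"gripper": 1},{"tx": 0,"ty": 0.092,"tz": 0,"rx": 0,"ry": 0,"rz": 0,"gripper": 1},{"tx": 0,"ty": 0.091,"tz": 0,"rx": 0,"ry": 0,"rz": 0,"gripper": 1},{"tx": 0,"ty": 0,"tz": 0,"rx": 0,"ry": 0,"rz": 0,"gripper": 1},{"tx": 0.007,"ty": 0,"tz": 0,"rx": 0,"ry": 0,"rz": 0,"gripper": 1},{"tx": 0.007,"ty": 0,"tz": 0,"rx": 0,"ry": 0,"rz": 0,"gripper": 1},{"tx": 0.007,"ty": 0,"tz": 0,"rx": 0,"ry": 0,"rz": 0,"gripper": 1},{"tx": 0.007,"ty": 0,"tz": 0,"rx": 0,"ry": 0,"rz": 0,"gripper": 1},{"tx": 0.007,"ty": 0,"tz": 0,"rx": 0,"ry": 0,"rz": 0,"gripper": 1}]}}

```text
time_s: 11.25
ee_pos: [466.0, -114.5, 28.3]
ee_rot: [-180.0, 0.0, -9.9]
force: [-2.2, -0.4, -0.2]
gripper_width: 0.1
gripper_force: 0.9
```

{"api": "send_rows", "payload": {"motion": [{"tx": -0.02,"ty": 0,"tz": 0,"rx": 0,"ry": 0,"rz": 0,"gripper": 1},{"tx": 0,"ty": -0.092,"tz": 0,"rx": 0,"ry": 0,"rz": 0,"gripper": 1},{"tx": 0,"ty": -0.092,"tz": 0,"rx": 0,"ry": 0,"rz": 0,"gripper": 1},{"tx": 0,"ty": -0.092,"tz": 0,"rx": 0,"ry": 0,"rz": 0,"gripper": 1},{"tx": 0,"ty": -0.092,"tz": 0,"rx": 0,"ry": 0,"rz": 0,"gripper": 1},{"tx": 0,"ty": -0.093,"tz": 0,"rx": 0,"ry": 0,"rz": 0,"gripper": 1},{"tx": 0,"ty": 0,"tz": 0,"rx": 0,"ry": 0,"rz": 0,"gripper": 1},{"tx": 0.007,"ty": 0,"tz": 0,"rx": 0,"ry": 0,"rz": 0,"gripper": 1},{"tx": 0.007,"ty": 0,"tz": 0,"rx": 0,"ry": 0,"rz": 0,"gripper": 1},{"tx": 0.007,"ty": 0,"tz": 0,"rx": 0,"ry": 0,"rz": 0,"gripper": 1},{"tx": 0.007,"ty": 0,"tz": 0,"rx": 0,"ry": 0,"rz": 0,"gripper": 1},{"tx": 0.006,"ty": 0,"tz": 0,"rx": 0,"ry": 0,"rz": 0,"gripper": 1}]}}

```text
time_s: 12.75
ee_pos: [512.6, 110.4, 28.3]
ee_rot: [180.0, 0.0, -10.0]
force: [-1.0, 0.1, -0.2]
gripper_width: 0.8
gripper_force: 0.9
```

{"api": "send_rows", "payload": {"motion": [{"tx": -0.022,"ty": 0,"tz": 0,"rx": 0,"ry": 0,"rz": 0,"gripper": 1},{"tx": 0,"ty": 0.092,"tz": 0,"rx": 0,"ry": 0,"rz": 0,"gripper": 1},{"tx": 0,"ty": 0.092,"tz": 0,"rx": 0,"ry": 0,"rz": 0,"gripper": 1},{"tx": 0,"ty": 0.092,"tz": 0,"rx": 0,"ry": 0,"rz": 0,"gripper": 1},{"tx": 0,"ty": 0.092,"tz": 0,"rx": 0,"ry": 0,"rz": 0,"gripper": 1},{"tx": 0,"ty": 0.091,"tz": 0,"rx": 0,"ry": 0,"rz": 0,"gripper": 1},{"tx": 0,"ty": 0,"tz": 0,"rx": 0,"ry": 0,"rz": 0,"gripper": 1},{"tx": 0.007,"ty": 0,"tz": 0,"rx": 0,"ry": 0,"rz": 0,"gripper": 1},{"tx": 0.007,"ty": 0,"tz": 0,"rx": 0,"ry": 0,"rz": 0,"gripper": 1},{"tx": 0.007,"ty": 0,"tz": 0,"rx": 0,"ry": 0,"rz": 0,"gripper": 1},{"tx": 0.006,"ty": 0,"tz": 0,"rx": 0,"ry": 0,"rz": 0,"gripper": 1},{"tx": 0.004,"ty": 0,"tz": 0,"rx": 0,"ry": 0,"rz": 0,"gripper": 1}]}}

```text
time_s: 14.25
ee_pos: [477.4, -115.6, 28.3]
ee_rot: [180.0, 0.0, -9.9]
force: [-1.9, -1.2, -0.2]
gripper_width: 0.4
gripper_force: 0.8
```

{"api": "send_rows", "payload": {"motion": [{"tx": -0.016,"ty": 0,"tz": 0,"rx": 0,"ry": 0,"rz": 0,"gripper": 1},{"tx": 0,"ty": -0.092,"tz": 0,"rx": 0,"ry": 0,"rz": 0,"gripper": 1},{"tx": 0,"ty": -0.092,"tz": 0,"rx": 0,"ry": 0,"rz": 0,"gripper": 1},{"tx": 0,"ty": -0.092,"tz": 0,"rx": 0,"ry": 0,"rz": 0,"gripper": 1},{"tx": 0,"ty": -0.092,"tz": 0,"rx": 0,"ry": 0,"rz": 0,"gripper": 1},{"tx": 0,"ty": -0.093,"tz": 0,"rx": 0,"ry": 0,"rz": 0,"gripper": 1},{"tx": 0,"ty": 0,"tz": 0,"rx": 0,"ry": 0,"rz": 0,"gripper": 1},{"tx": 0.007,"ty": 0,"tz": 0,"rx": 0,"ry": 0,"rz": 0,"gripper": 1},{"tx": 0.007,"ty": 0,"tz": 0,"rx": 0,"ry": 0,"rz": 0,"gripper": 1},{"tx": 0.005,"ty": 0,"tz": 0,"rx": 0,"ry": 0,"rz": 0,"gripper": 1},{"tx": 0.002,"ty": 0,"tz": 0,"rx": 0,"ry": 0,"rz": 0,"gripper": 1},{"tx": 0.002,"ty": 0,"tz": 0,"rx": 0,"ry": 0,"rz": 0,"gripper": 1}]}}

```text
time_s: 15.75
ee_pos: [520.3, 109.9, 28.3]
ee_rot: [180.0, 0.0, -10.0]
force: [-1.3, -0.6, 0.7]
gripper_width: 0.3
gripper_force: 1.2
```

{"api": "send_rows", "payload": {"motion": [{"tx": 0.002,"ty": 0,"tz": 0,"rx": 0,"ry": 0,"rz": 0,"gripper": 1},{"tx": 0.002,"ty": 0,"tz": 0,"rx": 0,"ry": 0,"rz": 0,"gripper": 1},{"tx": 0.002,"ty": 0,"tz": 0,"rx": 0,"ry": 0,"rz": 0,"gripper": 1}]}}

```text
time_s: 16.12
ee_pos: [522.3, 109.7, 28.2]
ee_rot: [179.9, 0.2, -10.0]
force: [-6.0, -1.3, 2.7]
gripper_width: 0.5
gripper_force: 3.3
```

{"api": "send_rows", "payload": {"motion": [{"tx": -0.018,"ty": 0,"tz": 0,"rx": 0,"ry": 0,"rz": 0,"gripper": 1},{"tx": 0,"ty": 0.092,"tz": 0,"rx": 0,"ry": 0,"rz": 0,"gripper": 1},{"tx": 0,"ty": 0.092,"tz": 0,"rx": 0,"ry": 0,"rz": 0,"gripper": 1},{"tx": 0,"ty": 0.092,"tz": 0,"rx": 0,"ry": 0,"rz": 0,"gripper": 1},{"tx": 0,"ty": 0.092,"tz": 0,"rx": 0,"ry": 0,"rz": 0,"gripper": 1},{"tx": 0,"ty": 0.091,"tz": 0,"rx": 0,"ry": 0,"rz": 0,"gripper": 1},{"tx": 0,"ty": 0,"tz": 0,"rx": 0,"ry": 0,"rz": 0,"gripper": 1},{"tx": 0.004,"ty": 0,"tz": 0,"rx": 0,"ry": 0,"rz": 0,"gripper": 1},{"tx": 0.004,"ty": 0,"tz": 0,"rx": 0,"ry": 0,"rz": 0,"gripper": 1},{"tx": 0.003,"ty": 0,"tz": 0,"rx": 0,"ry": 0,"rz": 0,"gripper": 1},{"tx": 0.002,"ty": 0,"tz": 0,"rx": 0,"ry": 0,"rz": 0,"gripper": 1},{"tx": 0.002,"ty": 0,"tz": 0,"rx": 0,"ry": 0,"rz": 0,"gripper": 1}]}}

```text
time_s: 17.62
ee_pos: [481.7, -115.2, 28.2]
ee_rot: [-180.0, 0.1, -9.9]
force: [-3.2, 0.7, 0.1]
gripper_width: 0.9
gripper_force: 1.7
```

{"api": "send_rows", "payload": {"motion": [{"tx": 0.002,"ty": 0,"tz": 0,"rx": 0,"ry": 0,"rz": 0,"gripper": 1},{"tx": 0.002,"ty": 0,"tz": 0,"rx": 0,"ry": 0,"rz": 0,"gripper": 1}]}}

```text
time_s: 17.88
ee_pos: [482.3, -115.7, 28.0]
ee_rot: [-180.0, 0.3, -9.9]
force: [-6.7, 0.5, 2.3]
gripper_width: 0.1
gripper_force: 3.4
```

{"api": "send_rows", "payload": {"motion": [{"tx": 0.002,"ty": 0,"tz": 0,"rx": 0,"ry": 0,"rz": 0,"gripper": 1}]}}

```text
time_s: 18.0
ee_pos: [482.5, -115.9, 27.9]
ee_rot: [180.0, 0.4, -10.0]
force: [-7.6, 0.2, 2.9]
gripper_width: 0.6
gripper_force: 4.1
```

{"api": "send_rows", "payload": {"motion": [{"tx": 0.003,"ty": 0,"tz": 0,"rx": 0,"ry": 0,"rz": 0,"gripper": 1},{"tx": 0.003,"ty": 0,"tz": 0,"rx": 0,"ry": 0,"rz": 0,"gripper": 1}]}}

```text
time_s: 18.25
ee_pos: [483.2, -116.3, 27.5]
ee_rot: [180.0, 0.6, -9.9]
force: [-12.3, -1.1, 5.8]
gripper_width: 0.3
gripper_force: 6.3
```

{"api": "send_rows", "payload": {"motion": [{"tx": 0,"ty": 0,"tz": 0,"rx": 0,"ry": 0,"rz": 0,"gripper": 1}]}}

```text
time_s: 18.38
ee_pos: [483.2, -116.4, 27.5]
ee_rot: [180.0, 0.6, -9.9]
force: [-12.2, -0.3, 4.2]
gripper_width: 0.3
gripper_force: 5.8
```

{"api": "send_rows", "payload": {"motion": [{"tx": 0.0025,"ty": 0,"tz": 0,"rx": 0,"ry": 0,"rz": 0,"gripper": 1},{"tx": 0.002,"ty": 0,"tz": 0,"rx": 0,"ry": 0,"rz": 0,"gripper": 1}]}}

```text
time_s: 18.62
ee_pos: [483.7, -116.7, 27.3]
ee_rot: [179.9, 0.8, -9.9]
force: [-15.5, -1.9, 5.3]
gripper_width: 0.1
gripper_force: 7.8
```

{"api": "send_rows", "payload": {"motion": [{"tx": 0,"ty": 0,"tz": 0,"rx": 0,"ry": 0,"rz": 0,"gripper": 1}]}}

```text
time_s: 18.75
ee_pos: [483.7, -116.7, 27.2]
ee_rot: [180.0, 0.8, -9.9]
force: [-14.7, -2.4, 6.2]
gripper_width: 0.6
gripper_force: 7.4
```

{"api": "send_rows", "payload": {"motion": [{"tx": 0.0012,"ty": 0,"tz": 0,"rx": 0,"ry": 0,"rz": 0,"gripper": 1},{"tx": 0,"ty": 0,"tz": 0,"rx": 0,"ry": 0,"rz": 0,"gripper": 1},{"tx": 0,"ty": 0,"tz": 0,"rx": 0,"ry": 0,"rz": 0,"gripper": 1},{"tx": 0,"ty": 0,"tz": 0,"rx": 0,"ry": 0,"rz": 0,"gripper": 1},{"tx": 0,"ty": 0,"tz": 0,"rx": 0,"ry": 0,"rz": 0,"gripper": 1},{"tx": 0,"ty": 0,"tz": 0,"rx": 0,"ry": 0,"rz": 0,"gripper": 1}]}}

```text
time_s: 19.5
ee_pos: [483.8, -116.8, 27.2]
ee_rot: [179.9, 0.9, -9.9]
force: [-15.6, -0.7, 6.0]
gripper_width: 0.4
gripper_force: 8.0
```

{"api": "send_rows", "payload": {"motion": [{"tx": -0.02,"ty": 0,"tz": 0,"rx": 0,"ry": 0,"rz": 0,"gripper": 1},{"tx": -0.008,"ty": -0.06,"tz": 0,"rx": 0,"ry": 0,"rz": 0,"gripper": 1},{"tx": 0,"ty": -0.1,"tz": 0,"rx": 0,"ry": 0,"rz": 0,"gripper": 1},{"tx": 0,"ty": -0.1,"tz": 0,"rx": 0,"ry": 0,"rz": 0,"gripper": 1},{"tx": 0,"ty": -0.1,"tz": 0,"rx": 0,"ry": 0,"rz": 0,"gripper": 1},{"tx": 0,"ty": -0.1,"tz": 0,"rx": 0,"ry": 0,"rz": 0,"gripper": 1},{"tx": 0,"ty": 0,"tz": 0,"rx": 0,"ry": 0,"rz": 0,"gripper": 1},{"tx": 0.006,"ty": 0,"tz": 0,"rx": 0,"ry": 0,"rz": 0,"gripper": 1},{"tx": 0.004,"ty": 0,"tz": 0,"rx": 0,"ry": 0,"rz": 0,"gripper": 1},{"tx": 0.003,"ty": 0,"tz": 0,"rx": 0,"ry": 0,"rz": 0,"gripper": 1},{"tx": 0.003,"ty": 0,"tz": 0,"rx": 0,"ry": 0,"rz": 0,"gripper": 1}]}}

```text
time_s: 20.88
ee_pos: [522.9, 109.3, 28.1]
ee_rot: [179.9, 0.3, -10.0]
force: [-6.0, 0.1, 2.9]
gripper_width: 0.1
gripper_force: 3.7
```

{"api": "send_rows", "payload": {"motion": [{"tx": 0.003,"ty": 0,"tz": 0,"rx": 0,"ry": 0,"rz": 0,"gripper": 1},{"tx": 0.003,"ty": 0,"tz": 0,"rx": 0,"ry": 0,"rz": 0,"gripper": 1},{"tx": 0.003,"ty": 0,"tz": 0,"rx": 0,"ry": 0,"rz": 0,"gripper": 1}]}}

```text
time_s: 21.25
ee_pos: [523.8, 109.1, 27.5]
ee_rot: [179.9, 0.7, -10.1]
force: [-12.5, 3.1, 6.5]
gripper_width: 0.0
gripper_force: 7.6
```

{"api": "send_rows", "payload": {"motion": [{"tx": 0.002,"ty": 0,"tz": 0,"rx": 0,"ry": 0,"rz": 0,"gripper": 1}]}}

```text
time_s: 21.38
ee_pos: [524.0, 109.0, 27.4]
ee_rot: [179.8, 0.8, -10.1]
force: [-13.8, 3.4, 7.9]
gripper_width: 0.6
gripper_force: 8.3
```

{"api": "send_rows", "payload": {"motion": [{"tx": 0.0024,"ty": 0,"tz": 0,"rx": 0,"ry": 0,"rz": 0,"gripper": 1},{"tx": 0,"ty": 0,"tz": 0,"rx": 0,"ry": 0,"rz": 0,"gripper": 1},{"tx": 0,"ty": 0,"tz": 0,"rx": 0,"ry": 0,"rz": 0,"gripper": 1},{"tx": 0,"ty": 0,"tz": 0,"rx": 0,"ry": 0,"rz": 0,"gripper": 1},{"tx": 0,"ty": 0,"tz": 0,"rx": 0,"ry": 0,"rz": 0,"gripper": 1},{"tx": 0,"ty": 0,"tz": 0,"rx": 0,"ry": 0,"rz": 0,"gripper": 1}]}}

```text
time_s: 22.12
ee_pos: [524.2, 108.9, 27.3]
ee_rot: [179.8, 0.9, -10.1]
force: [-14.3, 3.7, 7.6]
gripper_width: 0.7
gripper_force: 8.8
```

{"api": "send_rows", "payload": {"motion": [{"tx": 0.002,"ty": 0,"tz": 0,"rx": 0,"ry": 0,"rz": 0,"gripper": 1},{"tx": 0,"ty": 0,"tz": 0,"rx": 0,"ry": 0,"rz": 0,"gripper": 1},{"tx": 0,"ty": 0,"tz": 0,"rx": 0,"ry": 0,"rz": 0,"gripper": 1},{"tx": 0,"ty": 0,"tz": 0,"rx": 0,"ry": 0,"rz": 0,"gripper": 1},{"tx": 0,"ty": 0,"tz": 0,"rx": 0,"ry": 0,"rz": 0,"gripper": 1},{"tx": 0,"ty": 0,"tz": 0,"rx": 0,"ry": 0,"rz": 0,"gripper": 1}]}}

```text
time_s: 22.88
ee_pos: [524.4, 108.9, 27.2]
ee_rot: [179.8, 1.0, -10.1]
force: [-16.8, 3.8, 7.8]
gripper_width: -0.0
gripper_force: 9.6
```

{"api": "send_rows", "payload": {"motion": [{"tx": -0.02,"ty": 0,"tz": 0,"rx": 0,"ry": 0,"rz": 0,"gripper": 1},{"tx": -0.01,"ty": 0.06,"tz": 0,"rx": 0,"ry": 0,"rz": 0,"gripper": 1},{"tx": 0,"ty": 0.1,"tz": 0,"rx": 0,"ry": 0,"rz": 0,"gripper": 1},{"tx": 0,"ty": 0.1,"tz": 0,"rx": 0,"ry": 0,"rz": 0,"gripper": 1},{"tx": 0,"ty": 0.1,"tz": 0,"rx": 0,"ry": 0,"rz": 0,"gripper": 1},{"tx": 0,"ty": 0.1,"tz": 0,"rx": 0,"ry": 0,"rz": 0,"gripper": 1},{"tx": 0,"ty": 0,"tz": 0,"rx": 0,"ry": 0,"rz": 0,"gripper": 1},{"tx": 0.006,"ty": 0,"tz": 0,"rx": 0,"ry": 0,"rz": 0,"gripper": 1},{"tx": 0.004,"ty": 0,"tz": 0,"rx": 0,"ry": 0,"rz": 0,"gripper": 1},{"tx": 0.003,"ty": 0,"tz": 0,"rx": 0,"ry": 0,"rz": 0,"gripper": 1}]}}

```text
time_s: 24.12
ee_pos: [482.2, -114.9, 27.9]
ee_rot: [180.0, 0.3, -9.8]
force: [-6.5, -0.9, 2.9]
gripper_width: 0.5
gripper_force: 3.6
```

{"api": "send_rows", "payload": {"motion": [{"tx": 0.003,"ty": 0,"tz": 0,"rx": 0,"ry": 0,"rz": 0,"gripper": 1},{"tx": 0.002,"ty": 0,"tz": 0,"rx": 0,"ry": 0,"rz": 0,"gripper": 1}]}}

```text
time_s: 24.38
ee_pos: [482.6, -114.8, 27.5]
ee_rot: [180.0, 0.6, -9.8]
force: [-9.8, -1.7, 3.4]
gripper_width: 0.4
gripper_force: 5.1
```

{"api": "send_rows", "payload": {"motion": [{"tx": 0.003,"ty": 0,"tz": 0,"rx": 0,"ry": 0,"rz": 0,"gripper": 1},{"tx": 0.003,"ty": 0,"tz": 0,"rx": 0,"ry": 0,"rz": 0,"gripper": 1},{"tx": 0,"ty": 0,"tz": 0,"rx": 0,"ry": 0,"rz": 0,"gripper": 1}]}}

```text
time_s: 24.75
ee_pos: [483.2, -114.9, 27.1]
ee_rot: [180.0, 0.9, -9.8]
force: [-13.4, -0.2, 6.0]
gripper_width: 0.7
gripper_force: 6.7
```

{"api": "send_rows", "payload": {"motion": [{"tx": 0.002,"ty": 0,"tz": 0,"rx": 0,"ry": 0,"rz": 0,"gripper": 1},{"tx": 0,"ty": 0,"tz": 0,"rx": 0,"ry": 0,"rz": 0,"gripper": 1}]}}

```text
time_s: 25.0
ee_pos: [483.3, -115.0, 27.0]
ee_rot: [180.0, 1.0, -9.8]
force: [-14.6, -1.4, 6.2]
gripper_width: 0.3
gripper_force: 7.4
```

{"api": "send_rows", "payload": {"motion": [{"tx": 0.0022,"ty": 0,"tz": 0,"rx": 0,"ry": 0,"rz": 0,"gripper": 1},{"tx": 0,"ty": 0,"tz": 0,"rx": 0,"ry": 0,"rz": 0,"gripper": 1},{"tx": 0,"ty": 0,"tz": 0,"rx": 0,"ry": 0,"rz": 0,"gripper": 1},{"tx": 0,"ty": 0,"tz": 0,"rx": 0,"ry": 0,"rz": 0,"gripper": 1},{"tx": 0,"ty": 0,"tz": 0,"rx": 0,"ry": 0,"rz": 0,"gripper": 1},{"tx": 0,"ty": 0,"tz": 0,"rx": 0,"ry": 0,"rz": 0,"gripper": 1}]}}

```text
time_s: 25.75
ee_pos: [483.6, -115.0, 26.9]
ee_rot: [180.0, 1.1, -9.8]
force: [-16.8, -1.0, 7.1]
gripper_width: 0.5
gripper_force: 8.1
```

{"api": "send_rows", "payload": {"motion": [{"tx": -0.02,"ty": 0,"tz": 0,"rx": 0,"ry": 0,"rz": 0,"gripper": 1},{"tx": -0.012,"ty": -0.06,"tz": 0,"rx": 0,"ry": 0,"rz": 0,"gripper": 1},{"tx": 0,"ty": -0.1,"tz": 0,"rx": 0,"ry": 0,"rz": 0,"gripper": 1},{"tx": 0,"ty": -0.1,"tz": 0,"rx": 0,"ry": 0,"rz": 0,"gripper": 1},{"tx": 0,"ty": -0.1,"tz": 0,"rx": 0,"ry": 0,"rz": 0,"gripper": 1},{"tx": 0,"ty": -0.1,"tz": 0,"rx": 0,"ry": 0,"rz": 0,"gripper": 1},{"tx": 0,"ty": 0,"tz": 0,"rx": 0,"ry": 0,"rz": 0,"gripper": 1},{"tx": 0.006,"ty": 0,"tz": 0,"rx": 0,"ry": 0,"rz": 0,"gripper": 1},{"tx": 0.006,"ty": 0,"tz": 0,"rx": 0,"ry": 0,"rz": 0,"gripper": 1},{"tx": 0.003,"ty": 0,"tz": 0,"rx": 0,"ry": 0,"rz": 0,"gripper": 1}]}}

```text
time_s: 27.0
ee_pos: [522.5, 109.5, 28.2]
ee_rot: [180.0, 0.1, -10.1]
force: [-3.7, 0.7, 0.2]
gripper_width: 0.6
gripper_force: 1.9
```

{"api": "send_rows", "payload": {"motion": [{"tx": 0.002,"ty": 0,"tz": 0,"rx": 0,"ry": 0,"rz": 0,"gripper": 1}]}}

```text
time_s: 27.12
ee_pos: [522.7, 109.5, 28.1]
ee_rot: [179.9, 0.2, -10.0]
force: [-5.3, 0.6, 2.2]
gripper_width: 1.1
gripper_force: 2.8
```

{"api": "send_rows", "payload": {"motion": [{"tx": -0.02,"ty": 0,"tz": 0,"rx": 0,"ry": 0,"rz": 0,"gripper": 1},{"tx": -0.01,"ty": 0,"tz": 0,"rx": 0,"ry": 0,"rz": 0,"gripper": 1},{"tx": 0,"ty": 0,"tz": -0.08,"rx": 0,"ry": 0,"rz": 0,"gripper": 1},{"tx": 0,"ty": 0,"tz": -0.1,"rx": 0,"ry": 0,"rz": 0,"gripper": 1},{"tx": 0,"ty": 0.08,"tz": -0.08,"rx": 0,"ry": 0,"rz": 0,"gripper": 1},{"tx": -0.05,"ty": 0.1,"tz": 0,"rx": 0,"ry": 0,"rz": 0,"gripper": 1},{"tx": -0.05,"ty": 0.05,"tz": 0,"rx": 0,"ry": 0,"rz": 0,"gripper": 1},{"tx": 0,"ty": 0,"tz": 0,"rx": 0,"ry": 0,"rz": 0,"gripper": 1}]}}

```text
time_s: 28.12
ee_pos: [438.7, 7.4, 158.7]
ee_rot: [180.0, -0.0, -10.1]
force: [-0.4, 0.9, -0.2]
gripper_width: 0.4
gripper_force: 0.0
```

Run:
```python
from h import *
s=grab('side','s3');w=grab('wrist','w3');print(w['s']['ee_pos'],w['s']['force'],w['s']['time_s'])
c=cv2.resize(cv2.cvtColor(s['frame'],4)[110:250,190:360],(364,300),interpolation=2)
d=cv2.cvtColor(w['frame'],4)[:300,40:470]
cv2.imwrite('pics/f.png',np.hstack([c,d]))
```

```text
[440.32467908   8.01894567 158.92673341] [ 0.69334015  0.61523644 -0.17643218] 28.175
```

View pics/f.png

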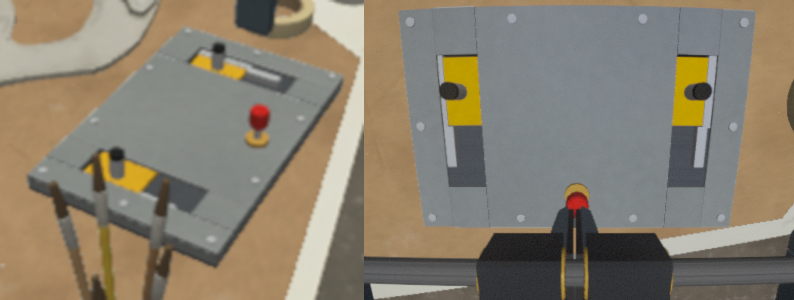

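The shutter is square: its rear edges are level at row 126 of the wrist crop, and both pegs are at row 91. The knob is up and the robot is clear of everything.

```bash
python3 -c "
from workcell import env
print(env.job_done())"
```

```text
the job is handed in; nothing more can be done
None
```

The gate is closed and handed in at about 28 s: shutter square against the end stop to within about 1 mm by touch, each end pressed there for over half a second at about 16 N (end-of-move readings 15–17 N), and plunger up.

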